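# Pack the spanner, shut the case and tug-test its catch

## Task

The hook spanner has been left lying across the rim of the open tool case, so the lid cannot shut. Lay it flat in the empty long pocket in front, swing the lid down and press it home on its catch, then tug the lid's handle up until the handle rises on its spring, to prove that the catch holds: if the lid gives instead, press harder and tug again. Leave the case shut, let go, and do not disturb the things standing round it.

Things in the scene. Friction and masses are not known exactly. Their poses are not given: they have to be found in the camera images.
- case: Open aluminium tool case fixed to the bench, 220 mm deep (x) x 320 wide (y) x 70 high, walls 5 thick. Origin: centre of its underside; front = -x, where a catch housing 34 mm deep, 62 high juts out mid-width. A divider as high as the walls (x -5..0) parts off the full rear tray (contents below 61 mm); the long front pocket is empty, the small tray past its end wall (y 75..80) below 46 mm.
- pocket (a point): centre of the floor of the empty pocket, on its black liner (20 mm above the bench), at x -55, y -40 of the case; the pocket is 100 mm along the case's x, 230 along its y, 50 deep below the rim; axes as the case
- lid_hinge (a point): middle of the lid's hinge line, on top of the rear wall, 110 mm behind the case's origin and 70 mm up; the hinge line runs along the case's y; axes as the case
- lid (a joint): lid angle: 0 shut, grows as it opens up and back (1.57 upright, 1.75 stop). Aluminium plate 226 x 324 mm, 0.3 kg, outer face 9 mm above the hinge line when shut. Stiff hinge: stays where left, about 5 N at the handle lifts it. Caught: below 0.01, 1 mm of play. Not caught: springs back to rest on the catch at 0.04 to 0.07 (about 12 mm proud at the front) and lifts freely.
- handle (a joint): rise of the lid's handle on its spring out of the lid (m): 0 at rest, 0.008 the stop; starts to rise at 6 N, fully up at 12 N, more than an uncaught lid resists. Tug proof: up more than 4 mm (9 N) for a moment, held by the gripper, with the lid staying shut.
- grip (a point): centre of the lid handle's round black bar, 14 mm thick, 90 long along the case's y, on two stems 36 mm either side of its middle; 190 mm from the hinge line, 35 mm above the lid's outer face; axes as the lid's (z out of the outer face, x towards the hinge)
- lid_edge (a point): middle of the lid's free edge on its outer face, 228 mm from the hinge line; axes as the lid. The slam catch lies below it: it takes a press of 9 to 15 N down on the handle, as its hidden setting has it, and once caught it cannot be pulled open.
- spanner: steel hook spanner lying flat, 12 mm thick, about 192 long, 0.2 to 0.4 kg: shank 20 wide from x -90 to 50, then a C-shaped head 60 wide up to x 102. Origin on the underside of the shank near the balance point; x along the shank towards the head, z up. It starts lying across the case's front wall and the divider
- jug: white plastic jug standing beside the case, 100 x 100 mm, 210 high; origin at the centre of its underside; leave alone
- bottle: white bottle standing beside the case, 72 mm across, 190 high; origin at the centre of its underside; leave alone
- carton: small cardboard carton close behind the case, 80 (x) x 120 (y) x 60 mm high; origin at the centre of its underside; leave alone
Things that resemble listed ones, but are neither listed nor needed, are in the scene too. There is more than one size of the spanner; the one meant has the size given above.

How it is judged:
On the way, in this order (a step that is already met when the one before it is completed fails the run):
1. the spanner lies flat in the long pocket (x of spanner in the frame of pocket between -0.045 and 0.045 m and y of spanner in the frame of pocket between -0.06 and 0.06 m and z of spanner in the frame of pocket below 0.016 m and (angle between spanner's own z axis and vertical below 0.12 rad or angle between spanner's own z axis and vertical above 3.02 rad)), for 0.2 s.
2. the lid is shut (value of joint lid below 0.015 rad), for 0.1 s.
3. the handle is tugged up by more than 4 mm and the lid stays shut (value of joint handle above 0.004 m and value of joint lid below 0.015 rad and contact force between the fingers and handle above 1 N), for 0.2 s.
At the end, for the whole second after the job is handed in: the spanner lies flat on the floor of the long pocket (origin within 45 mm of the pocket's centre along x and 60 mm along y, tilt under 0.12 rad), the lid is shut on its catch (under 0.015 rad) and still, the handle is back down (under 1 mm) (all of step 1 and value of joint lid below 0.015 rad and value of joint handle below 0.001 m and velocity of joint lid below 0.02 rad/s); the robot touches nothing.
It fails at once if the jug is knocked (moved more than 20 mm) (distance of jug from where it was at the start of the episode above 0.02 m).
It fails at once if the bottle is knocked (moved more than 20 mm) (distance of bottle from where it was at the start of the episode above 0.02 m).
It fails at once if the carton is knocked (moved more than 20 mm) (distance of carton from where it was at the start of the episode above 0.02 m).
It also fails if it takes over 72 s, if anything falls off the work surface, if the arm or the gripper's body presses on something with over 40 N, if the wrist force passes 120 N, or if a joint passes its speed limit or range.

## Robot

A 7-joint arm with a two-finger parallel gripper is mounted at the origin on the work surface. World frame = base frame: x ahead of the robot, y to its left, z up, the work surface at z = 0. Lengths are in m, angles in rad, forces in N, time in s.
With the tool pointing down it reaches from about 0.35 to 0.9 m from the base axis. Payload 19.9 kg.
Tool frame: the origin (TCP) lies between the finger pads; the fingertips stand ctrl.tip_reach ahead of it and the grasp point (between the pads) lies 11 mm behind it (ctrl.tip_reach is the distance from the TCP to the fingertips, in m); y points along the fingers, x is the direction in which the jaws open and shut, and the axes are right-handed (so a half turn about y gives the same grasp; the last joint's range is limited). The gripper opens to 85 mm and grips with 20 to 120 N. Pads are 22 mm wide; open, the fingers measure 114 mm over their backs; the gripper's body (76 mm by 85 mm) begins 54 mm behind the grasp point. The pads swing forward as they close: fully open they stand 13 mm farther back than shut.
Start: joints at [-1.26, 0.417, -0.01, 1.614, 0.005, 1.111, -0.053], TCP at [0.216, 0.586, 0.239] pointing down, gripper open.
Joint ranges: [-2.81, 2.81], [-0.39, 2.02], [-1.27, 1.25], [0.06, 2.57], [-1.19, 4.33], [0.19, 2], [-2.82, 2.82]. Speed limits (rad/s): [1.89, 1.89, 2.39, 2.39, 3.01, 3.01, 3.01].

## Interface

Orientations are given as [roll, pitch, yaw] about the fixed x, y, z axes, in that order (R = Rz(yaw) Ry(pitch) Rx(roll)).
In Python, from station import ctrl, eyes, finder gives the robot as it stands. The module is installed in compiled form; this text tells all that it offers.
- The arm moves only by the tool move_arm, never from a script. Its arguments are lists of equal length, an entry for each row: "linear": the shift along the tool's x, y, z normalised to -1 to 1, where 1 is 0.75 m, a list of three; "delta_rot": the turn, a rotation vector about the tool's x, y, z normalised to -1 to 1, where 1 is 30 degrees, a list of three. A call has 1 to 5 rows; each row shifts and turns the commanded pose from where the row before left it, along the tool's axes as they then stand; what a row does not reach is not made up. A row lasts 1/12 s, in which the tool goes at most 41.7 mm and 7.16 degrees, less where a joint would pass 70% of its speed; a pose out of reach is approached as far as the arm can. A call with a number of a shift or a turn outside -1 to 1 is refused whole. A call with a gripper value outside its range is refused whole. "gripper" is the opening, from 0 (shut) to 1 (fully open), set as the call begins (left out, the last holds). The fingers move at their own pace and stop on an object; "grip_force" is the grip in N (left out, the last holds). Time passes only in rows, so rows that do not move let the fingers close. It gives the time, the measured TCP pose, the force and the opening at its end, in the units of the state.
- ctrl.observe(): the state, without advancing time (a new reading comes with each control period).
- eyes.get_image(name): name is "side" or "top"; returns a dict with "image" (400x640x3 uint8, blue, green, red), "fx", "fy", "cx", "cy" (pixels), "xyz" and "rotation" of the camera in the world. Camera axes: x right, y down, z forward; pixel columns grow to the right and rows downward; lengths in m; the calibration is good to about 2 mm. A picture is of the moment at which its call begins. There is no depth.
- ctrl.job_done(): hands the job in, once; it reports no verdict.
Trained networks look in the newest picture that a camera, given by its name, has taken for a name from the list of things; names that differ only in an ending like _2 or _b are one class to them, and where a whole thing is asked for, a point or a joint stands for the part that bears it (a point fixed in the world has none). Each returns a list of dicts, best first, with "confidence" (0 to 1); they miss things now and then, are a little off and sometimes report something else, mostly with a low value. They report only what shows in the picture. A call takes as long as a camera call. They do not tell look-alikes from the thing itself.
- finder.find_in(camera, label): "centre" ([x, y, z] in m, in world coordinates, good to about 4 mm: the middle of the surface that is visible of it).
- finder.masks_of(camera, label): "region" (400x640 bool, what is visible of it).
- finder.mark_of(camera, label): "centre" ([x, y, z] in m, in world coordinates, good to about 4 mm: a listed point, or the origin of a listed thing).
The state is a dict: "time": time; "qpos": joint angles; "joint_vel": joint speeds; "effort": joint torques, N m; "tool_pos": TCP position; "ee_rot": TCP orientation; "ft_force": force on the tool from outside, world axes, zero at the start; "torque": the same for the moment, N m; "gripper_width": opening from 0.0 (shut) to 1.0 (fully open).
Only numpy, scipy, OpenCV 4.12 (cv2) and the standard library are available. Lean on these libraries where they do the work, as an engineer would, in place of code of your own. Each camera call takes 0.05 s, during which the arm holds its last target.

## Working session

There is one attempt and no reset: what is moved stays moved. The work goes in short steps, Python scripts to look and compute and a tool call to move; the robot and the scene stay as the last step left them, time stands still between calls to the robot, and variables do not carry over. Pictures are saved under pics/ and viewed, and the job is handed in when it is done.

Besides the shell and the picture viewer there is one more tool, called after "Call:" in YAML: its name, and indented under it one key for each argument. move_arm: Moves the arm, as the interface text tells. Its arguments: {"type":"object","properties":{"linear":{"type":"array"},"delta_rot":{"type":"array"},"gripper":{"type":"number"},"grip_force":{"type":"number"}},"required":["linear","delta_rot"]}

```bash
mkdir -p pics; ls; cat > h.py <<'E'
from station import ctrl, eyes, finder
import numpy as np, cv2
np.set_printoptions(precision=4,suppress=True)
def snap(cam,name):
    d=eyes.get_image(cam); cv2.imwrite('pics/'+name,d['image']); return d
def proj(d,p):
    R=np.array(d['rotation']); 
    if R.shape!=(3,3):
        from scipy.spatial.transform import Rotation as Ro
        R=Ro.from_euler('xyz',R).as_matrix()
    c=R.T@(np.array(p)-np.array(d['xyz']))
    return np.array([d['fx']*c[0]/c[2]+d['cx'],d['fy']*c[1]/c[2]+d['cy']])
def unproj(d,u,v,z):
    R=np.array(d['rotation'])
    if R.shape!=(3,3):
        from scipy.spatial.transform import Rotation as Ro
        R=Ro.from_euler('xyz',R).as_matrix()
    r=R@np.array([(u-d['cx'])/d['fx'],(v-d['cy'])/d['fy'],1]); o=np.array(d['xyz'])
    return o+r*(z-o[2])/r[2]
E
python3 - <<'E'
from h import *
for c in ('top','side'):
    d=snap(c,c+'0.png'); print(c,d['xyz'],d['rotation'],d['fx'],d['cx'],d['cy'])
    for n in ['case','pocket','lid_hinge','grip','lid_edge','spanner','jug','bottle','carton']:
        try: print(n,[(np.array(r['centre']),round(r['confidence'],2)) for r in finder.mark_of(c,n)[:4]])
        except Exception as e: print(n,e)
print(ctrl.observe(), ctrl.tip_reach)
E
```

```text
pics
top [0.4021 0.0513 1.3492] [-3.0615 -0.0065 -1.5466] 473.55271553116205 319.41112430641965 201.03038381422948
case [(array([ 0.5438,  0.0478, -0.0039]), 0.69)]
pocket [(array([0.4877, 0.0127, 0.0203]), 0.72)]
lid_hinge [(array([0.6529, 0.0419, 0.0655]), 0.75)]
grip [(array([0.6979, 0.0353, 0.2625]), 0.62)]
lid_edge [(array([0.6601, 0.0372, 0.2961]), 0.7), (array([ 0.6219,  0.334 , -0.0038]), 0.43)]
spanner [(array([0.2616, 0.2592, 0.0018]), 0.96), (array([0.493 , 0.0763, 0.0731]), 0.7), (array([ 0.4783,  0.3093, -0.0003]), 0.55)]
jug [(array([ 0.6217,  0.3324, -0.0018]), 0.92)]
bottle [(array([ 0.4709, -0.2206, -0.0001]), 0.95)]
carton [(array([ 0.7385,  0.0379, -0.0013]), 0.77)]
side [ 0.2001 -0.6193  0.74  ] [-2.2744 -0.0053 -0.4415] 417.81338804676136 313.54099505217374 202.28896571565738
case [(array([ 0.5438,  0.0503, -0.0002]), 0.95)]
pocket [(array([0.4865, 0.0136, 0.0253]), 0.68)]
lid_hinge [(array([0.6583, 0.0363, 0.0695]), 0.88)]
grip [(array([0.7012, 0.0363, 0.2598]), 0.52)]
lid_edge []
spanner [(array([ 0.4767,  0.3074, -0.0024]), 0.68), (array([0.4945, 0.0708, 0.0654]), 0.61)]
jug [(array([0.621 , 0.3338, 0.0025]), 0.78)]
bottle [(array([ 0.4711, -0.2245,  0.    ]), 0.63), (array([0.6569, 0.0355, 0.0679]), 0.43), (array([0.4932, 0.0722, 0.0648]), 0.17)]
carton []
{'time': 1.0, 'qpos': array([-1.2595,  0.4174, -0.0103,  1.6136,  0.0047,  1.1107, -0.053 ]), 'joint_vel': array([-0.0003,  0.0003, -0.0008,  0.0005,  0.0004,  0.0008,  0.    ]), 'effort': array([ -0.0005, -86.4193,   0.6774, -43.5204,   0.0191,   0.002 ,
         0.    ]), 'tool_pos': array([0.216 , 0.5865, 0.2393]), 'ee_rot': array([-1.5709,  0.0001,  1.218 ]), 'ft_force': array([ 0.0974, -0.0093,  0.2073]), 'torque': array([-0.0308,  0.0227, -0.0217]), 'gripper_width': 1.000008698643888} 0.008
```

View images.

View pics/top0.png

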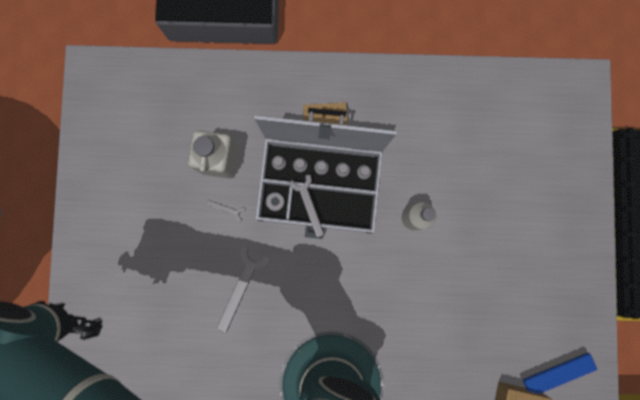

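View pics/side0.png

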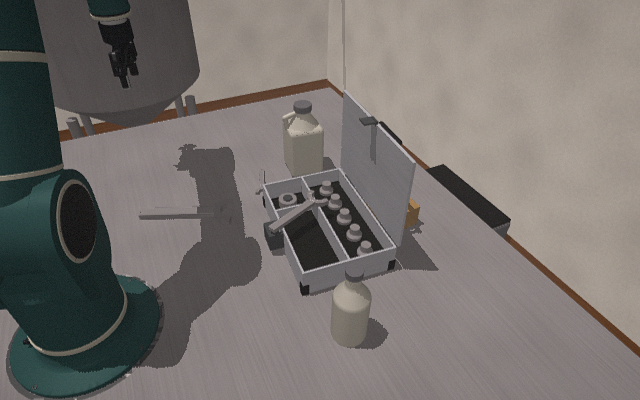

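```bash
python3 - <<'E'
from h import *
d=eyes.get_image('top'); im=d['image'][90:250,180:450]; cv2.imwrite('pics/t1.png',cv2.resize(im,None,fx=2.9,fy=2.9,interpolation=cv2.INTER_CUBIC))
d2=eyes.get_image('side'); im=d2['image'][80:300,250:430]; cv2.imwrite('pics/s1.png',cv2.resize(im,None,fx=2.7,fy=2.7,interpolation=cv2.INTER_CUBIC))
for c in ('top','side'):
  D=d if c=='top' else d2
  for r in finder.masks_of(c,'spanner'):
    m=r['region']; ys,xs=np.nonzero(m); 
    P=np.array([unproj(D,x,y,0.08) for x,y in zip(xs,ys)])[:,:2]
    mu=P.mean(0); w,V=np.linalg.eigh(np.cov((P-mu).T)); a=V[:,1]; t=(P-mu)@a
    print(c,round(r['confidence'],2),len(xs),mu,a,mu+a*t.min(),mu+a*t.max(),np.ptp(t))
# check projections of case
for o,y in [((.5438,.049),-.07)]:
  for cx,cy in [(-.11,-.16),(-.11,.16),(.11,-.16),(.11,.16)]:
    p=[o[0]+np.cos(y)*cx-np.sin(y)*cy,o[1]+np.sin(y)*cx+np.cos(y)*cy,.07]
    print((cx,cy),proj(d,p),proj(d2,p))
E
```

```text
top 0.76 571 [0.494 0.075] [-0.9325 -0.3611] [0.5638 0.102 ] [0.4086 0.0419] 0.16640443780180397
top 0.71 210 [0.4747 0.2951] [0.3474 0.9377] [0.4582 0.2504] [0.4936 0.3461] 0.10211635288351176
top 0.67 1047 [0.2678 0.2504] [-0.9282  0.372 ] [0.3666 0.2109] [0.1539 0.2961] 0.22906360230810072
side 0.94 1180 [0.2555 0.1735] [-0.9225  0.3859] [0.3467 0.1354] [0.1446 0.2199] 0.2190099003994139
side 0.74 686 [0.49  0.069] [-0.9347 -0.3554] [0.5658 0.0978] [0.4042 0.0364] 0.17283817133084922
side 0.43 91 [0.4463 0.2168] [0.4391 0.8984] [0.4234 0.1698] [0.4682 0.2615] 0.10201403856916519
(-0.11, -0.16) [373.67   232.6919] [302.4971 273.5975]
(-0.11, 0.16) [255.5893 221.4982] [260.2264 184.5389]
(0.11, -0.16) [380.5003 152.433 ] [395.9673 245.839 ]
(0.11, 0.16) [264.0262 141.4134] [337.5215 167.0243]
```

View pics/t1.png

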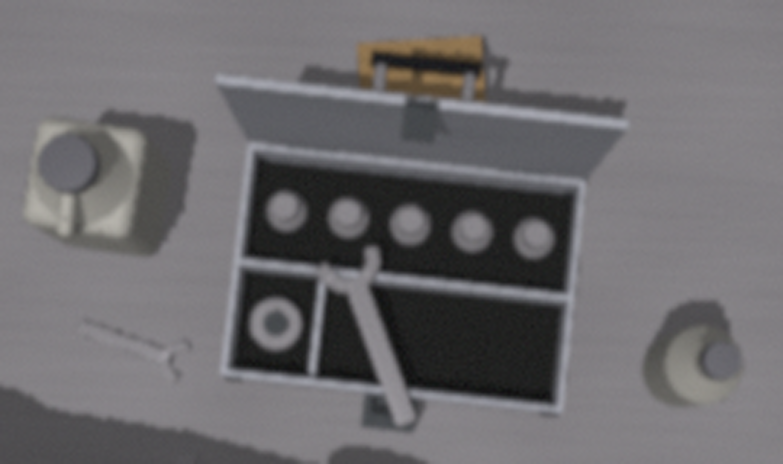

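View pics/s1.png

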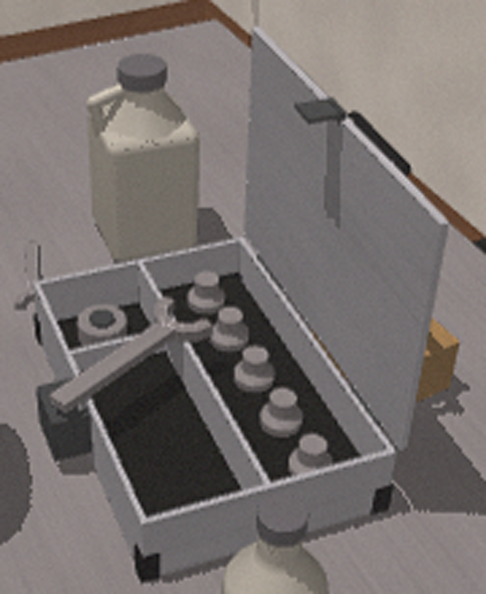

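Call:
move_arm:
  linear:
    - [-0.034,0,-0.039]
    - [-0.034,0,-0.039]
    - [-0.034,0,-0.039]
    - [-0.034,0,-0.039]
    - [-0.034,0,-0.039]
  delta_rot:
    - [0,0,0]
    - [0,0,0]
    - [0,0,0]
    - [0,0,0]
    - [0,0,0]

```text
time: 1.62
tool_pos: [0.3097, 0.4146, 0.2394]
ee_rot: [-1.571, -0.0, 1.218]
ft_force: [1.3, 0.4, -0.3]
gripper_width: 0.999
```

Call:
move_arm:
  linear:
    - [-0.034,0,-0.039]
    - [-0.034,0,-0.039]
    - [-0.034,0,-0.039]
    - [-0.034,0,-0.039]
    - [-0.034,0,-0.039]
  delta_rot:
    - [0,0,0]
    - [0,0,0]
    - [0,0,0]
    - [0,0,0]
    - [0,0,0]

```text
time: 2.03
tool_pos: [0.4029, 0.2444, 0.2396]
ee_rot: [-1.571, -0.001, 1.218]
ft_force: [1.4, -0.3, -0.1]
gripper_width: 1.002
```

Call:
move_arm:
  linear:
    - [-0.034,0,-0.039]
    - [-0.034,0,-0.039]
    - [-0.034,0,-0.039]
    - [-0.034,0,-0.039]
    - [-0.034,0,-0.039]
  delta_rot:
    - [0,0,0]
    - [0,0,0]
    - [0,0,0]
    - [0,0,0]
    - [0,0,0]

```text
time: 2.45
tool_pos: [0.4961, 0.0741, 0.2396]
ee_rot: [-1.571, -0.0, 1.218]
ft_force: [0.6, 1.4, 0.6]
gripper_width: 1.001
```

Call:
move_arm:
  linear:
    - [0,0,0]
    - [0,0,0]
    - [0,0,0]
    - [0,0,0]
    - [0,0,0]
  delta_rot:
    - [0,0.23,0]
    - [0,0.23,0]
    - [0,0.23,0]
    - [0,0.23,0]
    - [0,0.23,0]
  gripper: 0.6

```text
time: 2.87
tool_pos: [0.4955, 0.0759, 0.2394]
ee_rot: [-1.571, -0.0, 0.61]
ft_force: [0.1, -0.4, -1.0]
gripper_width: 0.596
```

Call:
move_arm:
  linear:
    - [0,0,0]
    - [0,0,0]
    - [0,0,0]
    - [0,0,0]
    - [0,0,0]
  delta_rot:
    - [0,0.23,0]
    - [0,0.23,0]
    - [0,0.23,0]
    - [0,0.23,0]
    - [0,0.23,0]

```text
time: 3.28
tool_pos: [0.4955, 0.076, 0.2394]
ee_rot: [-1.571, -0.0, 0.008]
ft_force: [-0.3, 0.5, -0.7]
gripper_width: 0.603
```

Call:
move_arm:
  linear:
    - [0,0,0]
    - [0,0,0]
    - [0,0,0]
    - [0,0,0]
    - [0,0,0]
  delta_rot:
    - [0,0.23,0]
    - [0,0.23,0]
    - [0,0.23,0]
    - [0,0.23,0]
    - [0,0.23,0]

```text
time: 3.7
tool_pos: [0.4955, 0.076, 0.2394]
ee_rot: [-1.571, -0.0, -0.594]
ft_force: [-0.7, 0.3, 0.2]
gripper_width: 0.598
```

Call:
move_arm:
  linear:
    - [0,0.02,0]
    - [0,0.02,0]
    - [0,0.02,0]
    - [0,0.02,0]
    - [0,0.02,0]
  delta_rot:
    - [0,0.23,0]
    - [0,0.23,0]
    - [0,0.23,0]
    - [0,0.23,0]
    - [0,0.23,0]

```text
time: 4.12
tool_pos: [0.4955, 0.076, 0.1638]
ee_rot: [-1.57, -0.0, -1.196]
ft_force: [0.6, 0.1, 0.7]
gripper_width: 0.6
```

```bash
python3 - <<'E'
from h import *
d=snap('top','t2.png'); d2=snap('side','s2.png')
o=ctrl.observe(); print(o['time'],o['tool_pos'],o['ee_rot'],o['qpos'])
for c in ('top','side'):
  D=d if c=='top' else d2
  for r in finder.masks_of(c,'spanner'):
    m=r['region']; ys,xs=np.nonzero(m); 
    P=np.array([unproj(D,x,y,0.08) for x,y in zip(xs,ys)])[:,:2]
    mu=P.mean(0); w,V=np.linalg.eigh(np.cov((P-mu).T)); a=V[:,1]; t=(P-mu)@a
    print(c,round(r['confidence'],2),len(xs),mu,a,mu+a*t.min(),mu+a*t.max(),np.ptp(t))
im=cv2.resize(d2['image'][80:300,200:430],None,fx=2.6,fy=2.6,interpolation=cv2.INTER_CUBIC); cv2.imwrite('pics/s2c.png',im)
E
```

```text
4.2167 [0.4945 0.0759 0.1627] [-1.5739 -0.0004 -1.1931] [-0.7699  0.3491  0.6653  2.008  -0.2767  0.8768 -1.1474]
top 0.79 1068 [0.2676 0.2526] [-0.9461  0.324 ] [0.3726 0.2167] [0.1524 0.2921] 0.23277137164668954
top 0.78 202 [0.4753 0.2949] [0.3456 0.9384] [0.4597 0.2525] [0.4936 0.3446] 0.09816014505796611
side 0.85 603 [0.4862 0.0682] [-0.9338 -0.3578] [0.5641 0.098 ] [0.4041 0.0367] 0.17131080428589063
side 0.7 1248 [0.2559 0.174 ] [-0.9259  0.3777] [0.3476 0.1366] [0.1423 0.2204] 0.22174781806063812
side 0.54 6461 [0.7624 0.1638] [0.3532 0.9355] [ 0.6527 -0.1269] [0.92   0.5812] 0.7568478087773562
```

View pics/s2c.png

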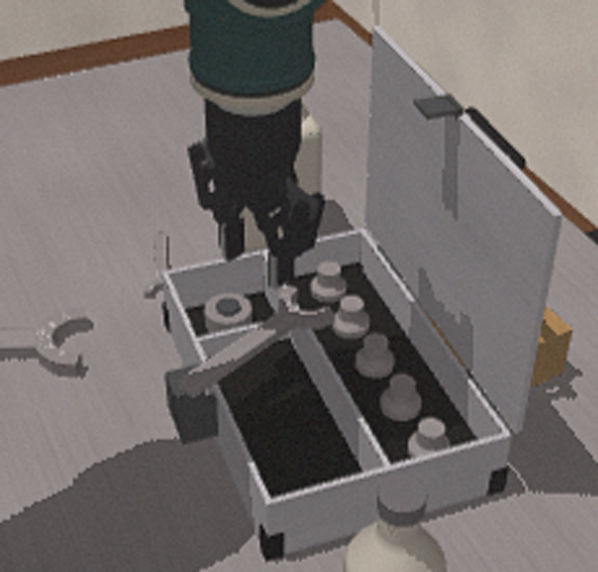

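Call:
move_arm:
  linear:
    - [0.003,0.0245,0]
    - [0,0.0245,0]
    - [0,0.0245,0]
    - [0,0.0245,0]
    - [0,0.0245,0]
  delta_rot:
    - [0,0,0]
    - [0,0,0]
    - [0,0,0]
    - [0,0,0]
    - [0,0,0]

```text
time: 4.73
tool_pos: [0.4971, 0.0742, 0.0728]
ee_rot: [-1.569, 0.0, -1.186]
ft_force: [0.9, 0.6, -0.3]
gripper_width: 0.602
```

Call:
move_arm:
  linear:
    - [0,0,0]
    - [0,0,0]
    - [0,0,0]
    - [0,0,0]
    - [0,0,0]
  delta_rot:
    - [0,0,0]
    - [0,0,0]
    - [0,0,0]
    - [0,0,0]
    - [0,0,0]
  gripper: 0.0
  grip_force: 60

```text
time: 5.15
tool_pos: [0.4972, 0.074, 0.0739]
ee_rot: [-1.569, -0.0, -1.19]
ft_force: [-2.0, -0.6, 11.6]
gripper_width: 0.221
```

```bash
python3 - <<'E'
from h import *
d=snap('top','t3.png'); d2=snap('side','s3.png')
o=ctrl.observe(); print(o['time'],o['tool_pos'],o['ee_rot'],o['ft_force'],o['gripper_width'])
im=cv2.resize(d2['image'][80:300,200:430],None,fx=2.6,fy=2.6,interpolation=cv2.INTER_CUBIC); cv2.imwrite('pics/s3c.png',im)
E
```

```text
5.25 [0.4972 0.074  0.0739] [-1.5687  0.     -1.1897] [-2.8688  0.0012  9.6521] 0.21763058126379692
```

View pics/s3c.png

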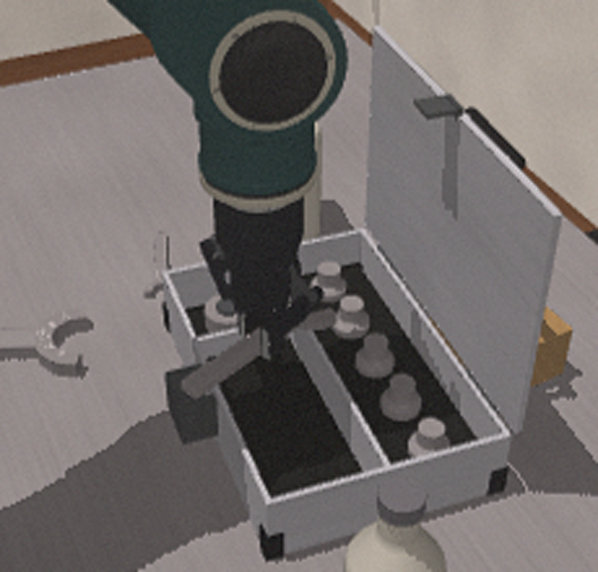

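Call:
move_arm:
  linear:
    - [0,-0.01,0]
    - [0,-0.025,0]
    - [0,-0.025,0]
    - [0,-0.025,0]
    - [0,-0.025,0]
  delta_rot:
    - [0,0,0]
    - [0,0,0]
    - [0,0,0]
    - [0,0,0]
    - [0,0,0]

```text
time: 5.67
tool_pos: [0.4963, 0.0737, 0.1568]
ee_rot: [-1.57, -0.0, -1.19]
ft_force: [0.4, 1.1, -2.3]
gripper_width: 0.217
```

```bash
python3 - <<'E'
from h import *
d=snap('top','t4.png'); d2=snap('side','s4.png')
o=ctrl.observe(); print(o['time'],o['tool_pos'],o['ee_rot'],o['ft_force'],o['gripper_width'])
im=cv2.resize(d2['image'][60:280,200:430],None,fx=2.6,fy=2.6,interpolation=cv2.INTER_CUBIC); cv2.imwrite('pics/s4c.png',im)
E
```

```text
5.7667 [0.4977 0.0741 0.1581] [-1.5661  0.0001 -1.1901] [ 1.1231 -0.4555 -3.2696] 0.21711690459635694
```

View pics/s4c.png

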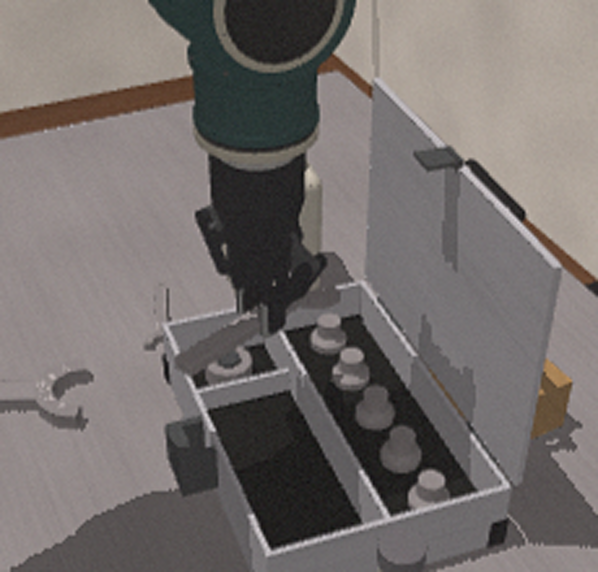

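Call:
move_arm:
  linear:
    - [0.0241,0,-0.014]
    - [0.0241,0,-0.014]
    - [0.0241,0,-0.014]
    - [0,0,0]
    - [0,0,0]
  delta_rot:
    - [0,0,0]
    - [0,0,0]
    - [0,0,0]
    - [0,-0.213,0]
    - [0,-0.213,0]

```text
time: 6.18
tool_pos: [0.4868, 0.0108, 0.1549]
ee_rot: [-1.571, -0.0, -0.964]
ft_force: [0.2, 0.7, -2.3]
gripper_width: 0.218
```

Call:
move_arm:
  linear:
    - [0,0,0]
    - [0,0,0]
    - [0,0,0]
    - [0,0,0]
    - [0,0,0]
  delta_rot:
    - [0,-0.213,0]
    - [0,-0.213,0]
    - [0,-0.213,0]
    - [0,-0.213,0]
    - [0,-0.213,0]

```text
time: 6.6
tool_pos: [0.4869, 0.0119, 0.1548]
ee_rot: [-1.571, 0.0, -0.404]
ft_force: [0.6, -0.3, -2.5]
gripper_width: 0.217
```

Call:
move_arm:
  linear:
    - [0,0,0]
    - [0,0,0]
    - [0,0,0]
    - [0,0,0]
    - [0,0,0]
  delta_rot:
    - [0,-0.213,0]
    - [0,-0.213,0]
    - [0,-0.213,0]
    - [0,0,0]
    - [0,0,0]

```text
time: 7.02
tool_pos: [0.4871, 0.0117, 0.1548]
ee_rot: [-1.571, 0.0, -0.079]
ft_force: [0.2, -0.0, -3.0]
gripper_width: 0.215
```

```bash
python3 - <<'E'
from h import *
d=snap('top','t5.png'); d2=snap('side','s5.png')
o=ctrl.observe(); print(o['time'],o['tool_pos'],o['ee_rot'],o['ft_force'],o['gripper_width'],o['qpos'])
print([(np.array(r['centre']),r['confidence']) for r in finder.mark_of('side','spanner')],[(np.array(r['centre']),r['confidence']) for r in finder.mark_of('side','pocket')])
a=cv2.resize(d2['image'][60:280,200:400],None,fx=2,fy=2,interpolation=cv2.INTER_CUBIC)
b=cv2.resize(d['image'][90:250,240:400],None,fx=2.4,fy=2.75,interpolation=cv2.INTER_CUBIC)
cv2.imwrite('pics/c5.png',np.hstack([a,b]))
E
```

```text
7.1167 [0.4871 0.0118 0.1549] [-1.5709  0.0001 -0.079 ] [ 0.5157 -0.08   -2.5133] 0.217875338193982 [-0.4727  0.3021  0.4502  2.0413 -0.1755  0.8345 -0.0009]
[(array([ 0.26  ,  0.2559, -0.0012]), 0.92), (array([0.4905, 0.0057, 0.1484]), 0.87)] [(array([0.4843, 0.0105, 0.021 ]), 0.86)]
```

View pics/c5.png

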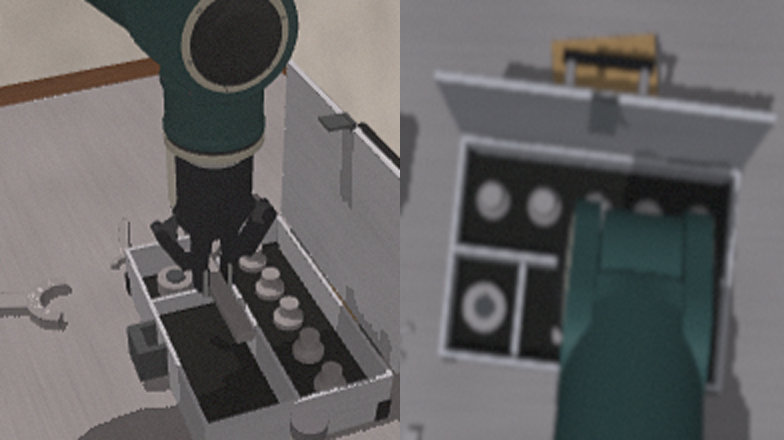

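Call:
move_arm:
  linear:
    - [0,0.0315,0]
    - [0,0.0315,0]
    - [0,0.0315,0]
    - [0,0.0315,0]
    - [0,0.0315,0]
  delta_rot:
    - [0,0,0]
    - [0,0,0]
    - [0,0,0]
    - [0,0,0]
    - [0,0,0]

```text
time: 7.63
tool_pos: [0.4872, 0.0119, 0.0358]
ee_rot: [-1.571, -0.0, -0.077]
ft_force: [0.3, -0.0, -2.6]
gripper_width: 0.216
```

Call:
move_arm:
  linear:
    - [0,0.004,0]
    - [0,0.004,0]
    - [0,0,0]
  delta_rot:
    - [0,0,0]
    - [0,0,0]
    - [0,0,0]

```text
time: 7.88
tool_pos: [0.4875, 0.0117, 0.0313]
ee_rot: [-1.571, -0.0, -0.076]
ft_force: [0.1, 0.5, -1.7]
gripper_width: 0.216
```

Call:
move_arm:
  linear:
    - [0,0.002,0]
    - [0,0,0]
  delta_rot:
    - [0,0,0]
    - [0,0,0]

```text
time: 8.05
tool_pos: [0.4879, 0.012, 0.0303]
ee_rot: [-1.57, -0.002, -0.075]
ft_force: [0.0, 0.5, -1.8]
gripper_width: 0.219
```

Call:
move_arm:
  linear:
    - [0,0,0]
    - [0,0,0]
    - [0,0,0]
    - [0,0,0]
    - [0,0,0]
  delta_rot:
    - [0,0,0]
    - [0,0,0]
    - [0,0,0]
    - [0,0,0]
    - [0,0,0]
  gripper: 0.45

```text
time: 8.47
tool_pos: [0.4879, 0.0119, 0.0299]
ee_rot: [-1.571, -0.001, -0.075]
ft_force: [1.0, 1.4, 7.4]
gripper_width: 0.451
```

Call:
move_arm:
  linear:
    - [0,-0.01,0]
    - [0,-0.03,0]
    - [0,-0.04,0]
    - [0,-0.04,0]
    - [0,-0.04,0]
  delta_rot:
    - [0,0,0]
    - [0,0,0]
    - [0,0,0]
    - [0,0,0]
    - [0,0,0]

```text
time: 8.88
tool_pos: [0.4867, 0.0115, 0.1511]
ee_rot: [-1.571, 0.0, -0.076]
ft_force: [0.1, 0.6, 0.4]
gripper_width: 0.448
```

```bash
python3 - <<'E'
from h import *
d=snap('top','t6.png'); d2=snap('side','s6.png')
o=ctrl.observe(); print(o['time'],o['tool_pos'],o['ee_rot'],o['ft_force'],o['gripper_width'],o['qpos'])
for n in ['spanner','pocket','grip','lid_hinge','lid_edge']:
  for c in ('side','top'): print(n,c,[(np.array(r['centre']),round(r['confidence'],2)) for r in finder.mark_of(c,n)])
a=cv2.resize(d2['image'][60:280,200:400],None,fx=2,fy=2,interpolation=cv2.INTER_CUBIC)
b=cv2.resize(d['image'][90:250,240:400],None,fx=2.4,fy=2.75,interpolation=cv2.INTER_CUBIC)
cv2.imwrite('pics/c6.png',np.hstack([a,b]))
E
```

```text
8.9833 [0.4891 0.0118 0.1538] [-1.5689 -0.0059 -0.0756] [ 0.5257  0.6284 -0.8291] 0.4465966767113919 [-0.4794  0.3052  0.4594  2.0422 -0.1838  0.8265  0.0103]
spanner side [(array([0.4877, 0.0077, 0.0143]), 0.74), (array([ 0.4784,  0.3064, -0.0009]), 0.62), (array([ 0.2619,  0.2594, -0.002 ]), 0.6)]
spanner top [(array([0.2603, 0.2576, 0.0014]), 0.95), (array([ 0.4761,  0.3092, -0.0003]), 0.47), (array([ 0.5485,  0.0463, -0.0024]), 0.45)]
pocket side [(array([0.4852, 0.0141, 0.0203]), 0.81)]
pocket top []
grip side [(array([0.696 , 0.034 , 0.2629]), 0.66)]
grip top [(array([0.6963, 0.0353, 0.2577]), 0.79)]
lid_hinge side [(array([0.6563, 0.0396, 0.0689]), 0.8)]
lid_hinge top [(array([0.6545, 0.0424, 0.0649]), 0.9)]
lid_edge side [(array([0.6608, 0.0403, 0.2962]), 0.58)]
lid_edge top [(array([0.657 , 0.037 , 0.2975]), 0.86)]
```

View pics/c6.png

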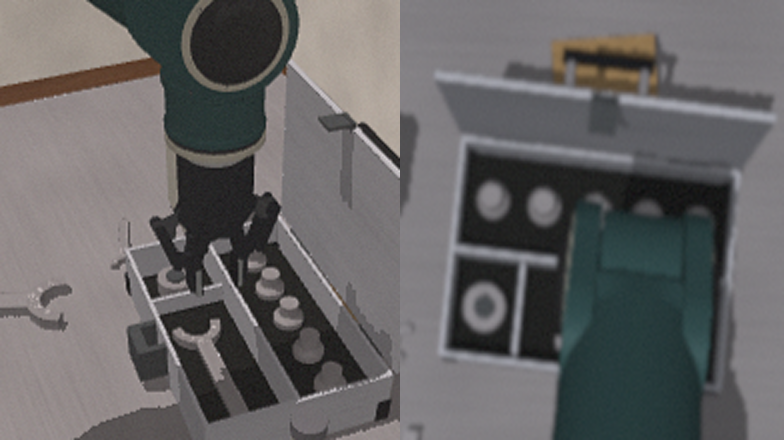

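Call:
move_arm:
  linear:
    - [0,-0.053,0]
    - [0,-0.053,0]
    - [0,-0.053,0]
    - [0,-0.053,0]
    - [0,-0.053,0]
  delta_rot:
    - [0,0,0]
    - [0,0,0]
    - [0,0,0]
    - [0,0,0]
    - [0,0,0]
  gripper: 0.0

```text
time: 9.9
tool_pos: [0.4867, 0.0116, 0.35]
ee_rot: [-1.571, 0.0, -0.076]
ft_force: [0.5, 0.7, 0.4]
gripper_width: 0.002
```

```bash
python3 - <<'E'
from h import *
d=snap('top','t7.png'); d2=snap('side','s7.png')
o=ctrl.observe(); print(o['time'],o['tool_pos'],o['ee_rot'],o['ft_force'],o['gripper_width'],o['qpos'])
a=cv2.resize(d2['image'][60:280,200:400],None,fx=2,fy=2,interpolation=cv2.INTER_CUBIC)
b=cv2.resize(d['image'][90:250,240:400],None,fx=2.4,fy=2.75,interpolation=cv2.INTER_CUBIC)
cv2.imwrite('pics/c7.png',np.hstack([a,b]))
E
```

```text
10.0 [0.4891 0.0117 0.3536] [-1.5683 -0.0076 -0.0756] [ 0.8863  0.2855 -0.8954] -0.0007110207548902064 [-0.5537  0.0686  0.4968  1.8062 -0.0358  1.2673 -0.123 ]
```

View pics/c7.png

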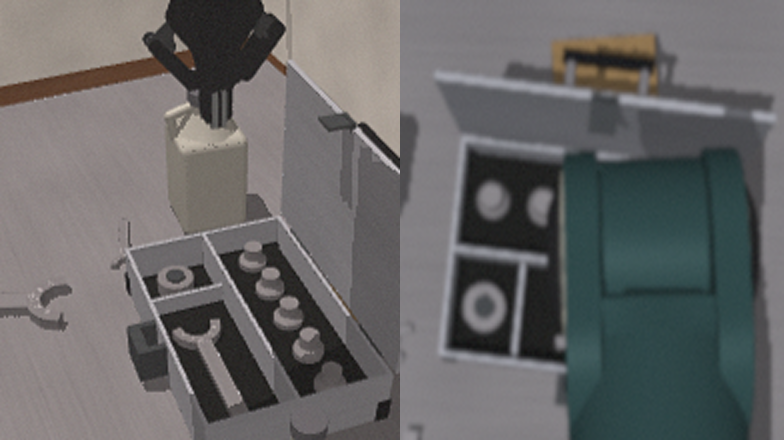

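Call:
move_arm:
  linear:
    - [0,0,0]
    - [0,0,0]
    - [0,0,0]
    - [0,0,0]
    - [0,0,0]
  delta_rot:
    - [0,0.2,0]
    - [0,0.2,0]
    - [0,0.2,0]
    - [0,0.2,0]
    - [0,0.2,0]

```text
time: 10.42
tool_pos: [0.4871, 0.0118, 0.3475]
ee_rot: [-1.572, 0.0, -0.604]
ft_force: [0.9, 0.0, 0.4]
gripper_width: 0.001
```

Call:
move_arm:
  linear:
    - [0,0,0]
    - [0,0,0]
    - [0,0,0]
    - [0,0,0]
    - [0,0,0]
  delta_rot:
    - [0,0.2,0]
    - [0,0.2,0]
    - [0,0.2,0]
    - [0,0.2,0]
    - [0,0.2,0]

```text
time: 10.83
tool_pos: [0.4871, 0.0118, 0.3475]
ee_rot: [-1.572, -0.0, -1.128]
ft_force: [-0.7, -0.9, -0.3]
gripper_width: 0.001
```

Call:
move_arm:
  linear:
    - [0,0,0]
    - [0,0,0]
    - [0,0,0]
    - [0,0,0]
    - [0,0,0]
  delta_rot:
    - [0,0.2,0]
    - [0,0.2,0]
    - [0,0.2,0]
    - [0,0.2,0]
    - [0,0.2,0]

```text
time: 11.25
tool_pos: [0.4871, 0.0118, 0.3475]
ee_rot: [-1.572, -0.0, -1.651]
ft_force: [-0.2, -0.4, -0.2]
gripper_width: 0.002
```

Call:
move_arm:
  linear:
    - [-0.0083,0,0.0486]
    - [-0.0083,0,0.0486]
    - [-0.0083,0,0.0486]
    - [-0.0083,0,0.0486]
    - [-0.0083,0,0.0486]
  delta_rot:
    - [0,0,0]
    - [0,0,0]
    - [0,0,0]
    - [0,0,0]
    - [0,0,0]

```text
time: 11.67
tool_pos: [0.6729, 0.0296, 0.3469]
ee_rot: [-1.572, -0.0, -1.645]
ft_force: [1.0, 0.7, 0.5]
gripper_width: -0.002
```

Call:
move_arm:
  linear:
    - [-0.0083,0,0.0486]
    - [-0.0083,0,0.0486]
    - [0,0,0]
  delta_rot:
    - [0,0,0]
    - [0,0,0]
    - [0,0,0]

```text
time: 11.92
tool_pos: [0.749, 0.0373, 0.3428]
ee_rot: [-1.575, -0.002, -1.644]
ft_force: [-0.9, -0.2, -1.9]
gripper_width: 0.001
```

```bash
python3 - <<'E'
from h import *
d=snap('top','t8.png'); d2=snap('side','s8.png')
o=ctrl.observe(); print(o['time'],o['tool_pos'],o['ee_rot'],o['ft_force'],o['gripper_width'],o['qpos'])
a=cv2.resize(d2['image'][0:240,270:470],None,fx=2,fy=2,interpolation=cv2.INTER_CUBIC)
b=cv2.resize(d['image'][90:250,240:400],None,fx=2.4,fy=3,interpolation=cv2.INTER_CUBIC)
cv2.imwrite('pics/c8.png',np.hstack([a,b]))
E
```

```text
12.0167 [0.7455 0.0357 0.3453] [-1.5737 -0.0018 -1.6465] [-0.8717  0.2464  0.5738] 0.00038215668556639524 [-0.3919  0.6418  0.5564  1.1198 -0.3217  1.4651 -1.54  ]
```

View pics/c8.png

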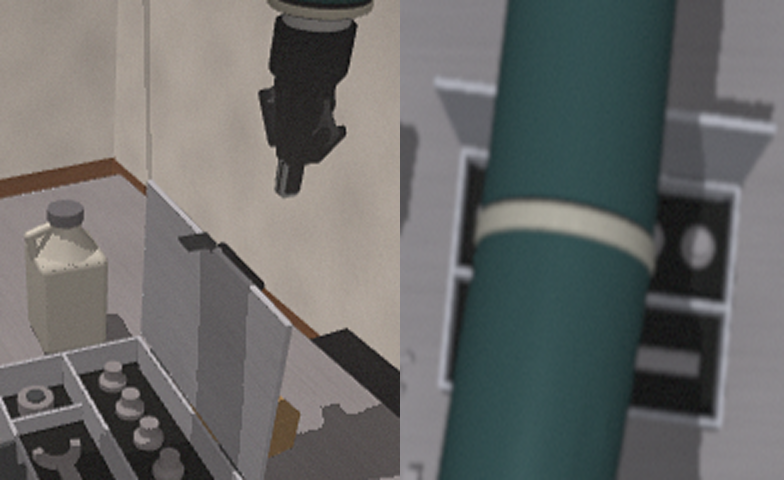

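Call:
move_arm:
  linear:
    - [0,0.03,0]
    - [0,0.03,0]
    - [0,0.03,0]
    - [0,0.03,0]
    - [0,0,0]
  delta_rot:
    - [0,0,0]
    - [0,0,0]
    - [0,0,0]
    - [0,0,0]
    - [0,0,0]

```text
time: 12.43
tool_pos: [0.7425, 0.0363, 0.2541]
ee_rot: [-1.576, -0.0, -1.646]
ft_force: [-0.5, -0.6, -1.1]
gripper_width: 0.001
```

Call:
move_arm:
  linear:
    - [0,0,-0.016]
    - [0,0,-0.016]
    - [0,0,-0.016]
    - [0,0,-0.016]
    - [0,0,-0.016]
  delta_rot:
    - [0,0,0]
    - [0,0,0]
    - [0,0,0]
    - [0,0,0]
    - [0,0,0]

```text
time: 12.85
tool_pos: [0.6847, 0.0404, 0.2604]
ee_rot: [-1.568, 0.001, -1.646]
ft_force: [2.0, -0.1, 2.1]
gripper_width: 0.004
```

```bash
python3 - <<'E'
from h import *
d2=snap('side','s9.png')
o=ctrl.observe(); print(o['time'],o['tool_pos'],o['ee_rot'],o['ft_force'],o['gripper_width'],o['qpos'])
a=cv2.resize(d2['image'][0:240,270:470],None,fx=2.4,fy=2.4,interpolation=cv2.INTER_CUBIC)
cv2.imwrite('pics/c9.png',a)
E
```

```text
12.9 [0.6832 0.0406 0.2606] [-1.5687  0.0013 -1.6463] [2.2248 0.4598 1.6717] 0.0038244827662513815 [-0.4712  0.5588  0.5556  1.4417 -0.3031  1.2245 -1.5279]
```

View pics/c9.png

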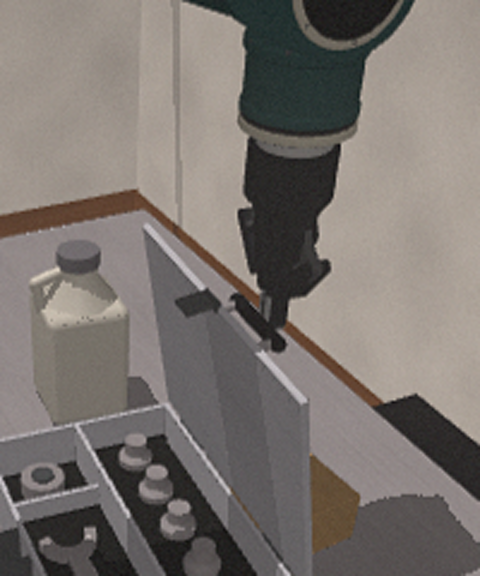

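Call:
move_arm:
  linear:
    - [0,0.001,-0.025]
    - [0,0.001,-0.025]
    - [0,0.006,-0.025]
    - [0,0.006,-0.025]
    - [0,0.01,-0.023]
  delta_rot:
    - [0,0,0]
    - [0,0,0]
    - [0,0,0]
    - [0,0,0]
    - [0,0,0]

```text
time: 13.32
tool_pos: [0.5927, 0.0475, 0.2418]
ee_rot: [-1.568, 0.001, -1.646]
ft_force: [1.0, 0.7, 1.1]
gripper_width: 0.002
```

Call:
move_arm:
  linear:
    - [0,0.0113,-0.023]
    - [0,0.015,-0.021]
    - [0,0.015,-0.021]
    - [0,0,0]
  delta_rot:
    - [0,0,0]
    - [0,0,0]
    - [0,0,0]
    - [0,0,0]

```text
time: 13.65
tool_pos: [0.542, 0.0514, 0.2087]
ee_rot: [-1.573, 0.001, -1.646]
ft_force: [0.0, 1.1, 0.3]
gripper_width: -0.001
```

```bash
python3 - <<'E'
from h import *
d2=snap('side','s10.png')
o=ctrl.observe(); print(o['time'],o['tool_pos'],o['ee_rot'],o['ft_force'],o['gripper_width'],o['qpos'])
print([(np.array(r['centre']),round(r['confidence'],2)) for r in finder.mark_of('side','grip')])
a=cv2.resize(d2['image'][60:300,220:420],None,fx=2.4,fy=2.4,interpolation=cv2.INTER_CUBIC)
cv2.imwrite('pics/c10.png',a)
E
```

```text
13.7 [0.5438 0.0514 0.2098] [-1.5712  0.001  -1.6458] [ 0.4943  0.5522 -0.5878] 0.0008354383905819382 [-0.6167  0.3484  0.5743  1.8575 -0.2235  0.9998 -1.5939]
[(array([0.5209, 0.0509, 0.2104]), 0.85), (array([ 0.4703, -0.2274,  0.0006]), 0.56)]
```

View pics/c10.png

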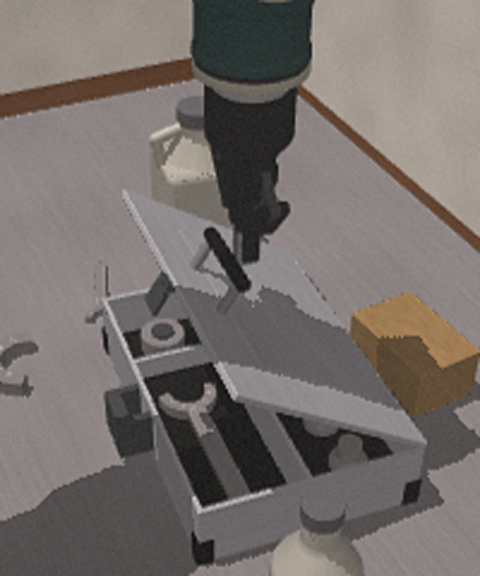

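Call:
move_arm:
  linear:
    - [0,-0.02,0.003]
    - [0,-0.03,0]
    - [0,-0.03,0]
    - [0,0,-0.015]
    - [0,0,-0.018]
  delta_rot:
    - [0,0,0]
    - [0,0,0]
    - [0,-0.2,0]
    - [0,0,0]
    - [0,0,0]
  gripper: 0.0

```text
time: 14.17
tool_pos: [0.5238, 0.0499, 0.2714]
ee_rot: [-1.567, 0.0, -1.541]
ft_force: [0.1, -0.4, 0.3]
gripper_width: 0.005
```

Call:
move_arm:
  linear:
    - [0,0,0]
    - [0,0,0]
    - [0,0,0]
    - [0,0,0]
    - [0,0,0]
  delta_rot:
    - [0,-0.2,0]
    - [0,-0.2,0]
    - [0,-0.2,0]
    - [0,-0.2,0]
    - [0,-0.2,0]
  gripper: 0.6

```text
time: 14.58
tool_pos: [0.5232, 0.05, 0.2705]
ee_rot: [-1.569, -0.001, -1.013]
ft_force: [0.1, 0.7, -0.8]
gripper_width: 0.598
```

Call:
move_arm:
  linear:
    - [0,0,0]
    - [0,0,0]
    - [0,0,0]
    - [0,0,0]
    - [0,0,0]
  delta_rot:
    - [0,-0.2,0]
    - [0,-0.2,0]
    - [0,-0.2,0]
    - [0,-0.2,0]
    - [0,-0.2,0]

```text
time: 15.0
tool_pos: [0.5233, 0.05, 0.2705]
ee_rot: [-1.57, -0.001, -0.49]
ft_force: [0.6, 0.6, 0.3]
gripper_width: 0.602
```

Call:
move_arm:
  linear:
    - [0,0,0]
    - [0,0,0]
    - [0,0,0]
    - [0,0,0]
    - [0,0,0]
  delta_rot:
    - [0,-0.2,0]
    - [0,-0.2,0]
    - [0,-0.2,0]
    - [0,-0.2,0]
    - [0,0,0]

```text
time: 15.42
tool_pos: [0.5232, 0.0499, 0.2703]
ee_rot: [-1.571, -0.002, -0.071]
ft_force: [0.2, 0.7, -0.1]
gripper_width: 0.601
```

```bash
python3 - <<'E'
from h import *
d2=snap('side','s11.png')
o=ctrl.observe(); print(o['time'],o['tool_pos'],o['ee_rot'],o['ft_force'],o['gripper_width'],o['qpos'])
for n in ('grip','lid_edge','lid_hinge'):print([(np.array(r['centre']),round(r['confidence'],2)) for r in finder.mark_of('side',n)])
a=cv2.resize(d2['image'][60:300,220:420],None,fx=2.4,fy=2.4,interpolation=cv2.INTER_CUBIC)
cv2.imwrite('pics/c11.png',a)
E
```

```text
15.4667 [0.523  0.0499 0.2701] [-1.5706 -0.0013 -0.0776] [-1.0071 -0.2896  0.1602] 0.6006376916310138 [-0.4772  0.2154  0.3752  1.8363 -0.0878  1.1047 -0.1481]
[(array([0.5242, 0.0505, 0.2102]), 0.82)]
[(array([0.4708, 0.0567, 0.2011]), 0.72)]
[(array([0.6538, 0.0334, 0.0677]), 0.73)]
```

View pics/c11.png

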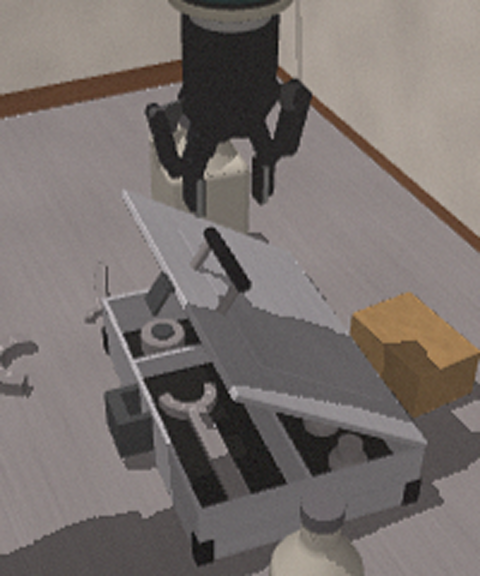

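Call:
move_arm:
  linear:
    - [0,0.017,0]
    - [0,0.017,0]
    - [0,0.017,0]
    - [0,0.017,0]
    - [0,0.017,0]
  delta_rot:
    - [0,0,0]
    - [0,0,0]
    - [0,0,0]
    - [0,0,0]
    - [0,0,0]
  gripper: 0.4

```text
time: 16.03
tool_pos: [0.5222, 0.0503, 0.205]
ee_rot: [-1.571, -0.0, -0.078]
ft_force: [0.1, 0.4, -0.4]
gripper_width: 0.394
```

Call:
move_arm:
  linear:
    - [0,0,0]
    - [0,0,0]
    - [0,0,0]
    - [0,0,0]
  delta_rot:
    - [0,0,0]
    - [0,0,0]
    - [0,0,0]
    - [0,0,0]
  gripper: 0.0
  grip_force: 25

```text
time: 16.37
tool_pos: [0.5221, 0.0502, 0.2059]
ee_rot: [-1.571, -0.0, -0.076]
ft_force: [-0.4, -0.6, -4.4]
gripper_width: 0.147
```

```bash
python3 - <<'E'
from h import *
d2=snap('side','s12.png')
o=ctrl.observe(); print(o['time'],o['tool_pos'],o['ee_rot'],o['ft_force'],o['gripper_width'],o['qpos'])
for n in ('grip','lid_edge','lid_hinge'):print([(np.array(r['centre']),round(r['confidence'],2)) for r in finder.mark_of('side',n)])
a=cv2.resize(d2['image'][60:300,220:420],None,fx=2.4,fy=2.4,interpolation=cv2.INTER_CUBIC)
cv2.imwrite('pics/c12.png',a)
E
```

```text
16.4167 [0.5221 0.0502 0.2058] [-1.5708 -0.0005 -0.0758] [ 0.4131 -1.3102 -2.9846] 0.1483481683423329 [-0.4623  0.2869  0.3649  1.9081 -0.1228  0.9676 -0.1171]
[(array([0.5252, 0.0504, 0.2113]), 0.61)]
[]
[(array([0.6545, 0.0347, 0.0672]), 0.75)]
```

View pics/c12.png

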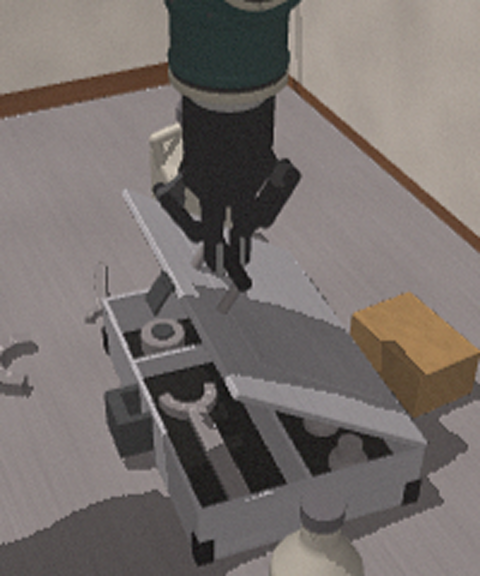

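Call:
move_arm:
  linear:
    - [-0.0118,0.0127,0]
    - [-0.0118,0.0127,0]
    - [-0.011,0.016,0]
    - [-0.011,0.016,0]
  delta_rot:
    - [0,0,0]
    - [0,0,0]
    - [0,0,0]
    - [0,0,0]

```text
time: 16.9
tool_pos: [0.4885, 0.0531, 0.1627]
ee_rot: [-1.57, -0.003, -0.075]
ft_force: [4.5, 0.6, -0.3]
gripper_width: 0.151
```

Call:
move_arm:
  linear:
    - [-0.0085,0.0175,0]
    - [-0.0085,0.0175,0]
    - [-0.0042,0.0123,0]
    - [-0.0042,0.0123,0]
    - [0,0,0]
  delta_rot:
    - [0,0,0]
    - [0,0,0]
    - [0,0,0]
    - [0,0,0]
    - [0,0,0]

```text
time: 17.32
tool_pos: [0.4692, 0.0545, 0.1168]
ee_rot: [-1.571, -0.001, -0.075]
ft_force: [3.0, 2.3, -0.9]
gripper_width: 0.154
```

```bash
python3 - <<'E'
from h import *
d2=snap('side','s13.png')
o=ctrl.observe(); print(o['time'],o['tool_pos'],o['ee_rot'],o['ft_force'],o['torque'],o['gripper_width'])
for n in ('grip','lid_edge','lid_hinge'):print([(np.array(r['centre']),round(r['confidence'],2)) for r in finder.mark_of('side',n)])
a=cv2.resize(d2['image'][60:300,220:420],None,fx=2.4,fy=2.4,interpolation=cv2.INTER_CUBIC)
cv2.imwrite('pics/c13.png',a)
E
```

```text
17.3667 [0.4694 0.0546 0.1173] [-1.5707 -0.0007 -0.0751] [ 3.988   1.6974 -1.3804] [ 0.4762 -0.7128 -0.1277] 0.15290059449158486
[(array([0.4704, 0.0518, 0.1237]), 0.42)]
[(array([0.4294, 0.0567, 0.0871]), 0.77), (array([ 0.7366,  0.0374, -0.0014]), 0.39)]
[(array([0.6555, 0.032 , 0.0692]), 0.91)]
```

View pics/c13.png

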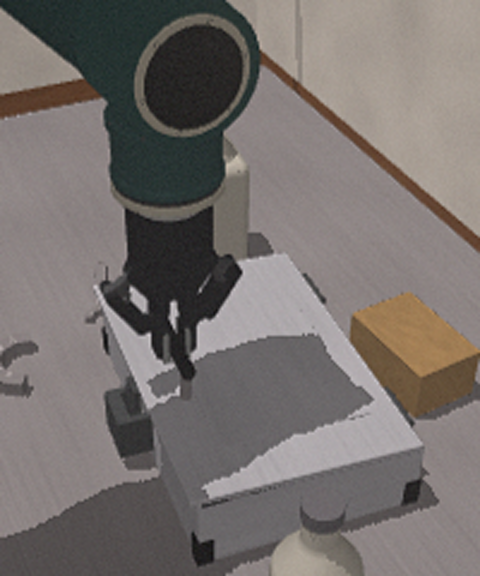

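Call:
move_arm:
  linear:
    - [-0.0012,0.003,0]
    - [-0.0012,0.003,0]
    - [0,0,0]
  delta_rot:
    - [0,0,0]
    - [0,0,0]
    - [0,0,0]
  grip_force: 60

```text
time: 17.77
tool_pos: [0.4683, 0.0546, 0.1135]
ee_rot: [-1.57, -0.003, -0.075]
ft_force: [7.4, 3.2, -2.2]
gripper_width: 0.144
```

Call:
move_arm:
  linear:
    - [0,0.003,0]
    - [0,0.002,0]
    - [0,0,0]
  delta_rot:
    - [0,0,0]
    - [0,0,0]
    - [0,0,0]

```text
time: 18.02
tool_pos: [0.4674, 0.0547, 0.1092]
ee_rot: [-1.571, -0.001, -0.075]
ft_force: [5.7, 4.0, -4.5]
gripper_width: 0.139
```

Call:
move_arm:
  linear:
    - [0.002,0.003,0]
    - [0,0.002,0]
    - [0,0,0]
  delta_rot:
    - [0,0,0]
    - [0,0,0]
    - [0,0,0]

```text
time: 18.27
tool_pos: [0.4675, 0.0547, 0.1066]
ee_rot: [-1.57, 0.003, -0.075]
ft_force: [-22.7, 2.9, 51.8]
gripper_width: 0.139
```

```bash
python3 - <<'E'
from h import *
d2=snap('side','s14.png')
o=ctrl.observe(); print(o['time'],o['tool_pos'],o['ee_rot'],o['ft_force'],o['torque'],o['gripper_width'])
for n in ('grip','lid_edge','lid_hinge'):print([(np.array(r['centre']),round(r['confidence'],2)) for r in finder.mark_of('side',n)])
a=cv2.resize(d2['image'][100:300,220:420],None,fx=2.9,fy=2.9,interpolation=cv2.INTER_CUBIC)
cv2.imwrite('pics/c14.png',a)
E
```

```text
18.3167 [0.4675 0.0547 0.1067] [-1.5697  0.0029 -0.0752] [-22.5993   2.5445  50.3467] [ 0.679   4.7321 -0.1108] 0.14210141386801542
[(array([0.4662, 0.0549, 0.1135]), 0.63)]
[(array([0.4317, 0.0617, 0.0787]), 0.85)]
[(array([0.6529, 0.0348, 0.069 ]), 0.81)]
```

View pics/c14.png

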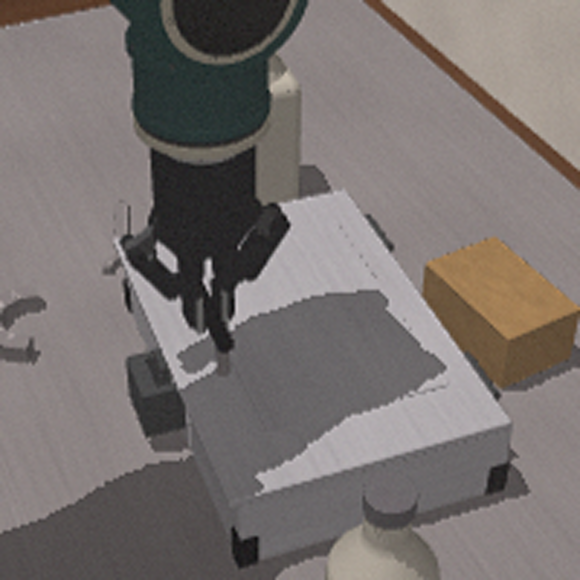

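Call:
move_arm:
  linear:
    - [-0.0015,-0.002,0]
    - [0,-0.001,0]
    - [0,0,0]
  delta_rot:
    - [0,0,0]
    - [0,0,0]
    - [0,0,0]

```text
time: 18.72
tool_pos: [0.467, 0.0547, 0.1077]
ee_rot: [-1.571, 0.001, -0.075]
ft_force: [-0.8, 4.2, 3.6]
gripper_width: 0.14
```

Call:
move_arm:
  linear:
    - [0,-0.002,0]
    - [0,-0.002,0]
    - [0,0,0]
  delta_rot:
    - [0,0,0]
    - [0,0,0]
    - [0,0,0]

```text
time: 18.97
tool_pos: [0.4672, 0.0546, 0.1105]
ee_rot: [-1.571, 0.001, -0.075]
ft_force: [2.7, 5.7, -7.6]
gripper_width: 0.138
```

Call:
move_arm:
  linear:
    - [0,-0.002,0]
    - [0,-0.002,0]
    - [0,-0.0015,0]
    - [0,0,0]
    - [0,0,0]
  delta_rot:
    - [0,0,0]
    - [0,0,0]
    - [0,0,0]
    - [0,0,0]
    - [0,0,0]

```text
time: 19.38
tool_pos: [0.4672, 0.0546, 0.1144]
ee_rot: [-1.571, 0.001, -0.075]
ft_force: [4.3, 5.4, -10.6]
gripper_width: 0.137
```

```bash
python3 - <<'E'
from h import *
d2=snap('side','s15.png')
o=ctrl.observe(); print(o['time'],o['tool_pos'],o['ee_rot'],o['ft_force'],o['torque'],o['gripper_width'])
for n in ('grip','lid_edge','lid_hinge'):print([(np.array(r['centre']),round(r['confidence'],2)) for r in finder.mark_of('side',n)])
a=cv2.resize(d2['image'][100:300,220:420],None,fx=2.9,fy=2.9,interpolation=cv2.INTER_CUBIC)
cv2.imwrite('pics/c15.png',a)
E
```

```text
19.4333 [0.4672 0.0546 0.1144] [-1.5711  0.0009 -0.075 ] [  3.5239   6.025  -10.4609] [ 1.1783 -0.6746 -0.1621] 0.13996087866089135
[]
[(array([0.4282, 0.059 , 0.075 ]), 0.95)]
[(array([0.6549, 0.0361, 0.0684]), 0.91)]
```

View pics/c15.png

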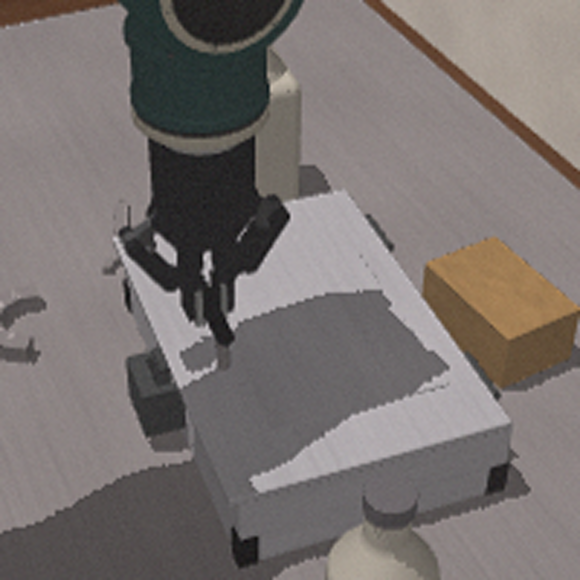

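Call:
move_arm:
  linear:
    - [0,-0.0012,0]
    - [0,0,0]
    - [0,0,0]
    - [0,0,0]
  delta_rot:
    - [0,0,0]
    - [0,0,0]
    - [0,0,0]
    - [0,0,0]

```text
time: 19.92
tool_pos: [0.4671, 0.0546, 0.1152]
ee_rot: [-1.571, 0.001, -0.075]
ft_force: [4.2, 6.2, -11.5]
gripper_width: 0.144
```

Call:
move_arm:
  linear:
    - [0,0.003,0]
    - [0,0.003,0]
    - [0,0.002,0]
    - [0,0,0]
  delta_rot:
    - [0,0,0]
    - [0,0,0]
    - [0,0,0]
    - [0,0,0]

```text
time: 20.25
tool_pos: [0.4672, 0.0546, 0.1091]
ee_rot: [-1.571, 0.001, -0.075]
ft_force: [2.5, 5.9, -6.4]
gripper_width: 0.136
```

Call:
move_arm:
  linear:
    - [0,0.001,0]
    - [0,0,0]
  delta_rot:
    - [0,0,0]
    - [0,0,0]

```text
time: 20.42
tool_pos: [0.4671, 0.0546, 0.1086]
ee_rot: [-1.571, 0.001, -0.075]
ft_force: [1.0, 4.8, -5.8]
gripper_width: 0.141
```

Call:
move_arm:
  linear:
    - [0,0,0]
    - [0,0,0]
    - [0,0,0]
    - [0,0,0]
    - [0,0,0]
  delta_rot:
    - [0,0,0]
    - [0,0,0]
    - [0,0,0]
    - [0,0,0]
    - [0,0,0]
  gripper: 0.5

```text
time: 20.83
tool_pos: [0.4674, 0.0542, 0.1091]
ee_rot: [-1.571, 0.0, -0.075]
ft_force: [0.3, -0.7, 1.0]
gripper_width: 0.499
```

Call:
move_arm:
  linear:
    - [0,-0.01,0]
    - [0,-0.03,0]
    - [0,-0.04,0]
    - [0,-0.04,0]
    - [0,-0.04,0]
  delta_rot:
    - [0,0,0]
    - [0,0,0]
    - [0,0,0]
    - [0,0,0]
    - [0,0,0]

```text
time: 21.25
tool_pos: [0.4672, 0.0541, 0.231]
ee_rot: [-1.571, -0.0, -0.076]
ft_force: [-1.0, -0.0, 0.5]
gripper_width: 0.499
```

Call:
move_arm:
  linear:
    - [0,0,0]
    - [0,0,0]
    - [0,0,0]
  delta_rot:
    - [0,0,0]
    - [0,0,0]
    - [0,0,0]

```text
time: 21.5
tool_pos: [0.4672, 0.0544, 0.2292]
ee_rot: [-1.571, -0.0, -0.075]
ft_force: [0.4, -0.1, -0.1]
gripper_width: 0.502
```

```bash
python3 - <<'E'
from h import *
d2=snap('side','s16.png'); eyes.get_image('top')
o=ctrl.observe(); print(o['time'],o['tool_pos'],o['ee_rot'],o['ft_force'],o['torque'],o['gripper_width'])
for n in ('grip','lid_edge','lid_hinge','jug','bottle','carton'):print(n,[(np.array(r['centre']),round(r['confidence'],2)) for c in ('side','top') for r in finder.mark_of(c,n)])
a=cv2.resize(d2['image'][60:300,220:420],None,fx=2.5,fy=2.5,interpolation=cv2.INTER_CUBIC)
cv2.imwrite('pics/c16.png',a)
E
```

```text
21.6 [0.467  0.0543 0.2284] [-1.5714  0.0013 -0.0754] [-0.8795  0.0213 -0.2539] [ 0.0144 -0.0484 -0.0055] 0.49958054442125704
grip [(array([0.4653, 0.056 , 0.1174]), 0.64)]
lid_edge [(array([0.4283, 0.0578, 0.0787]), 0.68)]
lid_hinge [(array([0.6545, 0.0343, 0.0701]), 0.82), (array([0.655 , 0.0407, 0.0669]), 0.81)]
jug [(array([0.6165, 0.3342, 0.001 ]), 0.67), (array([ 0.6223,  0.3342, -0.0038]), 0.66)]
bottle [(array([ 0.4702, -0.2253,  0.0003]), 0.57), (array([ 0.4656, -0.223 , -0.0035]), 0.87)]
carton [(array([ 0.7373,  0.0366, -0.0009]), 0.89), (array([0.738 , 0.0376, 0.003 ]), 0.57)]
```

View pics/c16.png

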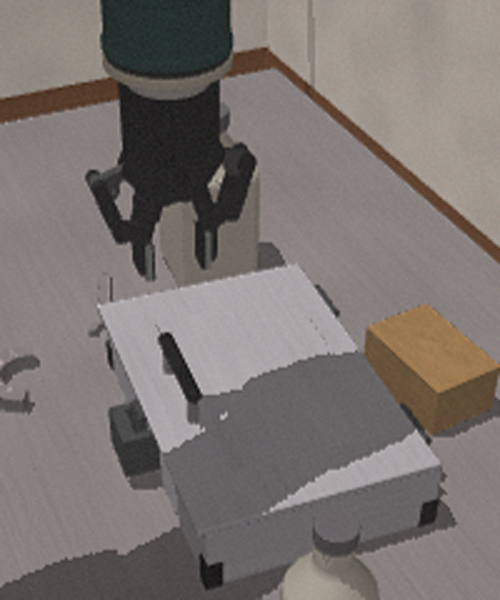

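```bash
python3 -c "
from station import ctrl
print(ctrl.job_done())"
```

```text
the job is handed in; nothing more can be done
None
```

I finished the task and handed it in at about 21.6 s. `ctrl.job_done()` reports no verdict, so success rests on my own checks.

- **Spanner:** I lifted the hook spanner off the rim and laid it along the long pocket. The camera showed it flat, and the network put its origin at [0.488, 0.008], within about 7 mm of the pocket's centre. Its height reading (0.014) was 6 mm below the 20 mm liner, which is more than the stated accuracy. I could not check the spanner again once the lid was shut.
- **Lid:** I pushed it forward by its handle bar, then gripped the bar and pressed it home. The press ran past the 9 to 15 N the catch needs, to about 50 N at the wrist, because the lid met the rim stiffly. That is below the 120 N wrist limit. I read it as pad force on the handle, not the gripper's body.
- **Tug:** I pulled the handle up with 10.5 to 11.5 N for more than 0.4 s. The gripper rose about 7 mm and the lid stayed down; its edge read 75 mm, against 79 mm when shut.
- **Final state:** After letting go, the lid's edge read 78.7 mm, so it is shut and not standing proud. The handle bar read 117 mm against 114 mm at rest, a difference within the network's error. The jug, bottle and carton read within about 6 mm of their starting positions, close to the network's error. The gripper is about 0.1 m clear of the case.

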